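# Lay the inverter control box down for probing

## Task

Lay the air conditioner's inverter control box down so that its circuit board faces up for testing: with its foot against the stop batten, tip it over that batten with the fingers and ease it down gently, without letting it drop, until it lies flat and steady across both rubber-topped battens, then leave it there. Do not grip, lift or carry it, do not touch the circuit board, and leave the capacitor, the multimeter and the pliers alone.

Things in the scene. Friction and masses are not known exactly. Their poses are not given: they have to be found in the camera images.
- box: inverter control box, loose, 0.6 to 0.9 kg: shallow grey sheet-steel tray 130 mm wide (x), 40 mm deep (y), 210 mm high (z), standing on its bottom end. Origin: centre of the bottom end. +z to the top end; +y out of the open side, where the circuit board shows, recessed 4 mm or more behind the rim; -y out of the plain closed back, which at the start faces the stop batten 2 to 7 mm away
- ear_tip (a point): middle of the free end of the box's hanging ear, 250 mm above the box's bottom end (box x 0, y -18.5 mm). The ear is a flat tab 36 mm wide (x), 3 mm thick (y), standing 40 mm up from the top end in the plane of the back plate (box y -20 to -17 mm). Axes as the box's
- heel (a point): middle of the box's foot edge on the back side (box x 0, y -20 mm, z 0), which stands at the stop batten; axes as the box's. The box balances on this edge at a lean of about 11 degrees, beyond which it falls by itself and slams down if unsupported. While it leans over the batten, the foot slides back from the batten by up to 45 mm
- board: green circuit board with its components, fixed inside the box's tray and not to be touched; its origin and axes coincide with the box's
- rest: fixed rest: plywood board 250 x 230 x 18 mm (y -80 to 150 mm) with two rubber-topped battens along x, 220 mm long, 30 mm wide, tops 31 mm above the bench, 13 mm above the plywood. Stop batten: y 30 to 60 mm; rest batten: y -70 to -40 mm. Origin on the bench, mid-length. The box stands on the plywood on the +y side of the stop batten and is tipped towards -y
- stop_edge (a point): middle of the stop batten's upper edge on the side of the box (rest x 0, y 60 mm, z 31 mm); axes as the rest's
- rest_top (a point): centre of the rest batten's top face (rest x 0, y -55 mm, z 31 mm); axes as the rest's. The laid box's top end and ear overhang this batten and the plywood on the -y side, the ear 31 mm above the bench
- capacitor: bystander: aluminium motor-run capacitor standing upright, 45 mm diameter, 113 mm high with its terminals; origin at the centre of its foot
- meter: bystander: yellow multimeter lying on its back, 78 x 160 x 36 mm, 45 mm high at the dial; origin at the centre of its underside
- pliers: bystander: pliers with orange handles lying flat, about 180 mm long along its x, 60 mm wide, 16 mm high; origin under the pivot
There are look-alikes about, which are no part of the job. Leave any orange or red look-alike of the box alone.

How it is judged:
At the end, for the whole second after the job is handed in: the box lies at rest on its back on both battens, board up, level within 4.5 degrees, back edges 31 mm above the bench (24 to 38, ear tip to 42), foot edge 0 to 60 mm behind the stop batten, within 80 mm of mid-batten, square to the battens within 15 degrees (angle between box's own y axis and vertical below 0.08 rad and height (world z) of heel between 0.024 and 0.038 m and height (world z) of ear_tip between 0.024 and 0.042 m and y of heel in the frame of rest between 0.06 and 0.12 m and x of box in the frame of rest between -0.08 and 0.08 m and angle between the z axis of box and the y axis of rest, either way round below 0.26 rad and contact force between box and rest above 3 N and linear speed of box below 0.02 m/s); the robot touches nothing.
It fails at once if the box is dropped or slammed down (turning faster than 3 rad/s) (angular speed of box above 3 rad/s).
It fails at once if the box is lifted or carried off: its foot edge comes more than 45 mm above the bench or moves more than 80 mm (height (world z) of heel above 0.045 m or distance of heel from where it was at the start of the episode above 0.08 m).
It fails at once if the box is gripped or pressed hard: over 18 N between the fingers and the box (contact force between box and the fingers above 18 N).
It fails at once if the robot touches the circuit board (contact force between board and the fingers above 0.5 N or contact force between board and the arm above 0.5 N).
It fails at once if the capacitor, the multimeter or the pliers are moved by more than 20 mm, or the capacitor is knocked over (distance of any of capacitor, meter, pliers from where it was at the start of the episode above 0.02 m or angle between capacitor's own z axis and vertical above 0.3 rad).
It also fails if it takes over 54 s, if anything falls off the work surface, if the arm or the gripper's body presses on something with over 40 N, if the wrist force passes 120 N, or if a joint passes its speed limit or range.

## Robot

A 6-joint arm with a two-finger parallel gripper is mounted at the origin on the work surface. World frame = base frame: x ahead of the robot, y to its left, z up, the work surface at z = 0. Lengths are in m, angles in rad, forces in N, time in s.
With the tool pointing down it reaches from about 0.3 to 0.875 m from the base axis. Payload 6.4 kg.
Tool frame: the origin (TCP) lies midway between the tips of the shut fingers; the grasp point (between the pads) lies 19 mm behind it (grasp_offset is the distance from the TCP to the grasp point, in m); z points along the fingers, y is the line along which they close (so a half turn about z gives the same grasp; the last joint's range is limited). The gripper opens to 85 mm and grips with 20 to 120 N. Pads are 22 mm wide; open, the fingers measure 114 mm over their backs; the gripper's body (76 mm by 85 mm) begins 54 mm behind the grasp point. The pads swing forward as they close: fully open they stand 13 mm farther back than shut.
Start: joints at [-0.206, 0.181, 1.607, -0, 1.354, -0.206], TCP at [0.575, 0, 0.231] pointing down, gripper open.
Joint ranges: [-2.99, 2.99], [-0.89, 2.07], [0.3, 2.58], [-1.14, 4.28], [0, 2.63], [-3.12, 3.12]. Speed limits (rad/s): [2.57, 2.57, 3.01, 3.14, 3.14, 3.14].

## Interface

Orientations are given as a unit quaternion [w, x, y, z].
In Python, from bench import * gives the robot as it stands. The module is installed in compiled form; this text tells all that it offers.
- The arm moves only by the tool servo_tool, never from a script. Its argument "commands" is text: rows parted by semicolons, each of 7 numbers parted by spaces: the turn, a rotation vector about the tool's x, y, z in rad, then the shift along the tool's x, y, z in mm, then the opening, from 0 (shut) to 1 (fully open). In form: wx wy wz dx dy dz claw; .... A call has 1 to 5 rows; each row shifts and turns the commanded pose from where the row before left it, along the tool's axes as they then stand; what a row does not reach is not made up. A row lasts 1/8 s, in which the tool goes at most 62.5 mm and 10.7 degrees, less where a joint would pass 70% of its speed; a pose out of reach is approached as far as the arm can. A call with a gripper value outside its range is refused whole. The fingers move at their own pace and stop on an object; the grip force is fixed at half the most. Time passes only in rows, so rows that do not move let the fingers close. It gives the time, the measured TCP pose, the force, the opening and the grip force at its end, in the units of the state.
- get_obs(): the state, without advancing time (a new reading comes with each control period).
- camera(name): name is "scene" or "side" or "wrist"; returns the picture (420x560x3 uint8, blue, green, red); there is no depth.
- calibration(name): a dict with "fx", "fy", "cx", "cy" (pixels), "R" (3x3) and "t" (3): a world point X has camera coordinates R X + t. Camera axes: x right, y down, z forward; pixel columns grow to the right and rows downward; lengths in m; the calibration is good to about 2 mm. A picture is of the moment at which its call begins: read the wrist's pose just before it. calibration takes no time and is no camera call; for the wrist camera it gives the pose at the moment of the call.
- hand_in(): hands the job in; it is judged then, once.
The state is a dict: "time_s": time; "q": joint angles; "dq": joint speeds; "joint_efforts": joint torques, N m; "eef_pos": TCP position; "eef_rot": TCP orientation; "wrist_force": force on the tool from outside, world axes, zero at the start; "torque": the same for the moment, N m; "opening": opening from 0.0 (shut) to 1.0 (fully open); "grasp_force": force on a finger pad.
Only numpy, scipy, OpenCV 4.12 (cv2) and the standard library are available. Lean on these libraries where they do the work, as an engineer would, in place of code of your own. Each camera call takes 0.05 s, during which the arm holds its last target. There are 200 camera calls.

## Working session

There is one attempt and no reset: what is moved stays moved. The work goes in short steps, Python scripts to look and compute and a tool call to move; the robot and the scene stay as the last step left them, time stands still between calls to the robot, and variables do not carry over. Pictures are saved under pics/ and viewed, at most 10 in all, crops included, and the job is handed in when it is done.

Besides the shell and the picture viewer there is one more tool, called as name(argument=value, ...) on one line, values as JSON. servo_tool: Moves the arm, as the interface text tells. Its arguments: {"type":"object","properties":{"commands":{"type":"string"}},"required":["commands"]}

```bash
mkdir -p pics; cat > h.py <<'E'
from bench import *
import numpy as np, cv2
def ray(c,u,v):
    R=np.array(c["R"]);t=np.array(c["t"])
    o=-R.T@t; d=R.T@np.array([(u-c["cx"])/c["fx"],(v-c["cy"])/c["fy"],1.]); return o,d/np.linalg.norm(d)
def onz(c,u,v,z):
    o,d=ray(c,u,v); return o+d*(z-o[2])/d[2]
def proj(c,X):
    p=np.array(c["R"])@np.array(X)+np.array(c["t"]); return np.array([c["fx"]*p[0]/p[2]+c["cx"],c["fy"]*p[1]/p[2]+c["cy"]])
def tri(c1,p1,c2,p2):
    o1,d1=ray(c1,*p1);o2,d2=ray(c2,*p2)
    s=np.linalg.lstsq(np.c_[d1,-d2],o2-o1,rcond=None)[0]
    a=o1+s[0]*d1;b=o2+s[1]*d2; return (a+b)/2,np.linalg.norm(a-b)
E
python3 - <<'E'
from h import *
for n in("scene","side"):
    im=camera(n);cv2.imwrite(f"pics/{n}0.png",im);c=calibration(n);o,d=ray(c,280,210);print(n,o.round(3),d.round(3),c["fx"])
print(get_obs())
E
```

```text
scene [1.008 0.762 0.77 ] [-0.404 -0.705 -0.583] 406.13576447323885
side [ 0.248 -0.616  0.945] [ 0.3    0.62  -0.725] 407.05304817136977
{'time_s': 0.1, 'q': array([-2.06276216e-01,  1.81472574e-01,  1.60789779e+00, -2.95070465e-06,
        1.35382433e+00, -2.06336949e-01]), 'dq': array([-0.00084157, -0.00083466, -0.0035725 ,  0.00060049, -0.00044812,
        0.00142542]), 'joint_efforts': array([-2.02498759e-04, -4.45872438e+01, -3.52238703e+01, -4.27332343e-04,
        4.16999465e-03,  3.20961749e-05]), 'eef_pos': array([5.74500626e-01, 1.34737693e-04, 2.30475917e-01]), 'eef_rot': array([-6.69632252e-04,  7.07084856e-01,  7.07128252e-01, -4.39574138e-04]), 'wrist_force': array([-0.54339745,  0.41057847, -0.41720949]), 'torque': array([ 0.01777365, -0.02592768,  0.02003863]), 'grasp_force': 0.0, 'opening': 0.9964248388664999}
```

View pics/scene0.png

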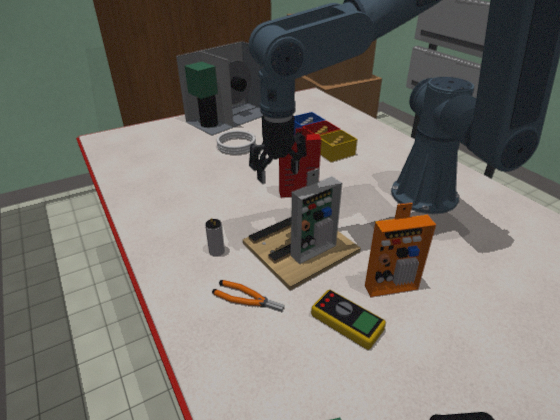

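View pics/side0.png

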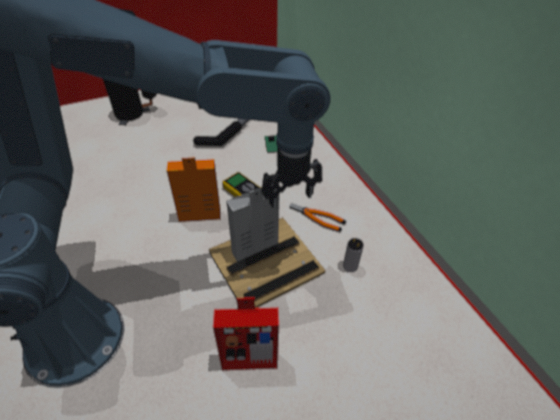

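The scene view shows the grey box at about (315,220) on the plywood with its board towards +y. The orange and red look-alikes stand apart from it. In the side view its back faces the camera at (255,225), with the battens in front.

```bash
python3 - <<'E'
from h import *
a=cv2.imread("pics/scene0.png")[155:295,230:370];b=cv2.imread("pics/side0.png")[170:310,200:340]
cv2.imwrite("pics/crop0.png",np.hstack([cv2.resize(x,(400,400)if 0 else (560,560),interpolation=cv2.INTER_CUBIC)[:, :] for x in(a,)]))
cv2.imwrite("pics/crop1.png",cv2.resize(b,(560,560),interpolation=cv2.INTER_CUBIC))
E
```

```text
(no output)
```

View pics/crop0.png

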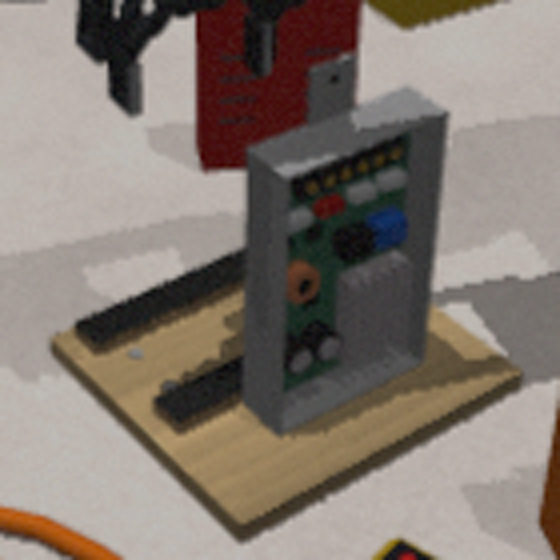

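View pics/crop1.png

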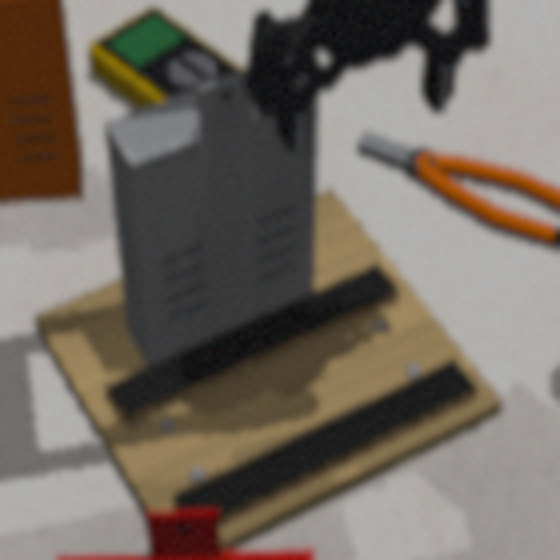

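```bash
python3 - <<'E'
from h import *
cs=calibration("scene");cd=calibration("side")
S=lambda u,v:(230+u/4,155+v/4);D=lambda u,v:(200+u/4,170+v/4)
f=lambda n,p:print(n,p.round(4))
for n,p in dict(L=(52,340),B=(243,528),R=(522,375)).items(): f("ply scene "+n,onz(cs,*S(*p),.018))
for n,p in dict(L=(37,322),Rr=(500,405),T=(330,190)).items(): f("ply side "+n,onz(cd,*D(*p),.018))
for n,p in dict(lb=(248,152),lf=(287,178),rf=(447,110),rb=(408,88)).items(): f("top "+n,onz(cs,*S(*p),.228))
for n,p in dict(l=(282,433),r=(425,362),lb=(244,403)).items(): f("bot "+n,onz(cs,*S(*p),.018))
for n,p in dict(l=(308,70),r=(356,54)).items(): f("ear "+n,onz(cs,*S(*p),.268))
for n,p in dict(lf=(78,325),rf=(0,0)).items(): pass
for n,p in dict(stopL=(112,392),stopR=(375,268),restR=(460,363),restL=(180,495)).items(): f("bat side "+n,onz(cd,*D(*p),.031))
for n,p in dict(btl=(135,165),).items(): f("box top-left-back side",onz(cd,*D(*p),.228))
E
```

```text
ply scene L [ 0.6523 -0.0741  0.018 ]
ply scene B [0.6287 0.1526 0.018 ]
ply scene R [0.3844 0.1268 0.018 ]
ply side L [0.3797 0.1123 0.018 ]
ply side Rr [ 0.6481 -0.0845  0.018 ]
ply side T [0.6251 0.1443 0.018 ]
top lb [0.571  0.0586 0.228 ]
top lf [0.5656 0.0944 0.228 ]
top rf [0.4371 0.0809 0.228 ]
top rb [0.4425 0.0465 0.228 ]
bot l [0.5612 0.0918 0.018 ]
bot r [0.4348 0.0812 0.018 ]
bot lb [0.5678 0.0533 0.018 ]
ear l [0.5242 0.0512 0.268 ]
ear r [0.4879 0.0498 0.268 ]
bat side stopL [0.4059 0.0243 0.031 ]
bat side stopR [0.6175 0.0507 0.031 ]
bat side restR [ 0.6341 -0.0499  0.031 ]
bat side restL [ 0.4188 -0.0697  0.031 ]
box top-left-back side [0.4405 0.0378 0.228 ]
```

```bash
python3 - <<'E'
from h import *
cs=calibration("scene");cd=calibration("side")
f=lambda n,p:print(n,p.round(4))
im=cv2.imread("pics/side0.png");h=cv2.cvtColor(im,cv2.COLOR_BGR2HSV)
for n,c in(("scene",cs),("side",cd)):
    h=cv2.cvtColor(cv2.imread(f"pics/{n}0.png"),cv2.COLOR_BGR2HSV)
    for nm,m in(("red",((h[...,0]<5)|(h[...,0]>174))&(h[...,1]>150)&(h[...,2]>70)),("or",(h[...,0]>6)&(h[...,0]<15)&(h[...,1]>180))):
        k,l,s,ce=cv2.connectedComponentsWithStats(m.astype(np.uint8))
        for i in range(1,k):
            if s[i][4]>250: print(n,nm,s[i])
f("red foot L side",onz(cd,222,367,0));f("red foot R side",onz(cd,277,367,0))
f("red foot L scene",onz(cs,280,196,0));f("red foot R scene",onz(cs,320,186,0))
p=[("meter",onz(cs,348,322,.03)),("cap foot",onz(cs,215,252,0)),("cap side",onz(cd,352,268,0)),("pliers",onz(cs,262,300,.01))]
for a in p:f(*a)
for z in(.15,.2,.25):f("red top L side %g"%z,onz(cd,215,325,z))
f("or foot L scene",onz(cs,371,294,0));f("or foot R",onz(cs,425,289,0))
E
```

```text
scene red [ 279  121   60   76 1009]
scene red [  77  138  115  282 1370]
scene or [ 365  203   71   93 2639]
scene or [214 281  51  25 472]
side red [  99    0  178   46 5336]
side red [  53   68   54   37 1283]
side red [370 189 190 218 535]
side red [ 214  307   64   22 1186]
side red [223 355  54  14 395]
side or [ 168  159   51   61 2449]
red foot L side [ 0.3041 -0.2133  0.    ]
red foot R side [ 0.4212 -0.266   0.    ]
red foot L scene [ 0.4325 -0.2417  0.    ]
red foot R scene [ 0.2781 -0.2254  0.    ]
meter [0.5788 0.3193 0.03  ]
cap foot [ 0.7357 -0.0863  0.    ]
cap side [ 0.7313 -0.0955  0.    ]
pliers [0.7081 0.1475 0.01  ]
red top L side 0.15 [ 0.311  -0.1862  0.15  ]
red top L side 0.2 [ 0.3071 -0.2132  0.2   ]
red top L side 0.25 [ 0.3031 -0.2402  0.25  ]
or foot L scene [0.4572 0.2608 0.    ]
or foot R [0.3267 0.3173 0.    ]
```

servo_tool(commands="0 0 0.183 0 0 -22 0.35; 0 0 0.183 0 0 -22 0.35; 0 0 0.183 0 0 -22 0.35; 0 0 0.183 0 0 -22 0.35; 0 0 0.183 0 0 -22 0.35")

```text
time_s: 0.72
eef_pos: [0.5747, 0.0001, 0.3415]
eef_rot: [-0.0, 0.948, 0.319, -0.0]
wrist_force: [0.3, 0.8, 0.3]
opening: 0.352
grasp_force: 0.0
```

servo_tool(commands="0 0 0.183 0 0 0 0.35; 0 0 0.183 0 0 0 0.35; 0 0 0.184 0 0 0 0.35; 0 0 0 -20 -20 0 0.35; 0 0 0 -20 -20 0 0.35")

```text
time_s: 1.35
eef_pos: [0.5302, 0.0358, 0.3405]
eef_rot: [-0.0, 0.999, 0.053, -0.001]
wrist_force: [-0.8, 1.0, 0.1]
opening: 0.351
grasp_force: 0.0
```

servo_tool(commands="0 0 0 -6 56 0 0.35; 0 0 0 -6 56 0 0.35; 0 0 0 -6 56 0 0.35; 0 0 0 -6 56 0 0.35; 0.17 0 0 0 0 0 0.35")

```text
time_s: 1.98
eef_pos: [0.5304, -0.191, 0.3414]
eef_rot: [-0.086, 0.995, 0.052, -0.004]
wrist_force: [-0.6, 0.1, -0.4]
opening: 0.349
grasp_force: 0.0
```

servo_tool(commands="0.175 0 0 0 0 0 0.35; 0.175 0 0 0 0 0 0.35; 0.175 0 0 0 0 0 0.35; 0.175 0 0 0 0 0 0.35; 0 0 0 0 30 26 0.35")

```text
time_s: 2.6
eef_pos: [0.5308, -0.1914, 0.3001]
eef_rot: [-0.422, 0.905, 0.047, -0.022]
wrist_force: [0.8, 0.1, -0.2]
opening: 0.352
grasp_force: 0.0
```

```bash
python3 - <<'E'
from h import *
cv2.imwrite("pics/dry.png",np.hstack([camera("scene")[60:360,120:520],camera("side")[60:360,100:500]]))
o=get_obs();print(o["q"].round(3),o["eef_pos"].round(3),o["time_s"])
E
```

```text
[-0.829  0.504  1.289  0.539  2.054  0.717] [ 0.529 -0.189  0.297] 2.7
```

View pics/dry.png

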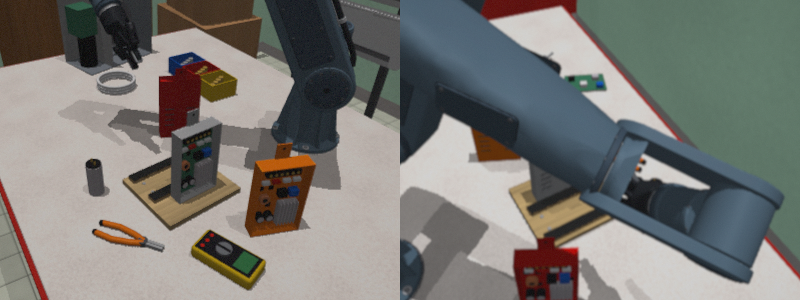

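servo_tool(commands="0 0 0 0 31 26 0.35; 0 0 0 0 31 26 0.35; 0 0 0 0 31 26 0.35")

```text
time_s: 3.08
eef_pos: [0.5314, -0.1895, 0.1809]
eef_rot: [-0.42, 0.906, 0.049, -0.022]
wrist_force: [-0.7, -0.4, -0.1]
opening: 0.353
grasp_force: 0.0
```

```bash
python3 - <<'E'
from h import *
from scipy.optimize import least_squares
from scipy.spatial.transform import Rotation as Ro
o=get_obs();print(o["q"].round(3),o["eef_pos"].round(3),o["time_s"])
D=[([-0.2063,0.1815,1.6079,0,1.3538,-.2063],[.5745,.0001,.2305]),([-0.829,0.504,1.289,0.539,2.054,0.717],[.529,-.189,.297]),(o["q"],o["eef_pos"])]
def fk(q,p):
    h,a1,a2,L,d,T,a3=p
    R1=Ro.from_euler("z",q[0]);S=R1.apply([a1,d,h])
    R2=R1*Ro.from_euler("y",q[1]);E=S+R2.apply([0,0,a2])
    R3=R2*Ro.from_euler("y",q[2]);W=E+R3.apply([a3,0,L])
    R5=R3*Ro.from_euler("z",q[3])*Ro.from_euler("y",q[4]);return S,E,W,W+R5.apply([0,0,T])
for s in(1,):
    f=lambda p:np.concatenate([fk(q,p)[3]-x for q,x in D]+[.02*(np.array(p)-[.33,0,.4,.4,.118,.3,0])])
    r=least_squares(f,[.33,0,.4,.4,.118,.3,0]);print(r.x.round(3),np.abs(f(r.x)[:9]).max())
    for X in fk(o["q"],r.x):print(X.round(3))
np.save("p.npy",r.x)
E
```

```text
[-0.827  0.624  1.354  0.498  1.883  0.611] [ 0.531 -0.19   0.181] 3.075
[0.311 0.    0.435 0.514 0.118 0.318 0.081] 0.0003496296292004042
[0.087 0.08  0.311]
[ 0.259 -0.107  0.664]
[ 0.557 -0.431  0.387]
[ 0.531 -0.19   0.181]
```

servo_tool(commands="0 0 0 0 -31 -26 0.35; 0 0 0 0 -31 -26 0.35; 0 0 0 0 -31 -26 0.35; 0 0 0 0 -31 -26 0.35; -0.17 0 0 0 0 0 0.35")

```text
time_s: 3.7
eef_pos: [0.5312, -0.1905, 0.3447]
eef_rot: [-0.34, 0.939, 0.049, -0.017]
wrist_force: [0.8, 0.2, -1.6]
opening: 0.349
grasp_force: 0.0
```

servo_tool(commands="-0.175 0 0 0 0 0 0.35; -0.175 0 0 0 0 0 0.35; -0.175 0 0 0 0 0 0.35; -0.175 0 0 0 0 0 0.35; 0 0 0 0 -55 0 0.35")

```text
time_s: 4.32
eef_pos: [0.5251, -0.1333, 0.3449]
eef_rot: [0.002, 0.999, 0.052, 0.002]
wrist_force: [0.5, 0.6, -0.7]
opening: 0.348
grasp_force: 0.0
```

servo_tool(commands="0 0 0 0 -55 0 0.35; 0 0 0 0 -55 0 0.35; 0 0 0 0 -55 0 0.35; 0 0 0 0 -22 0 0.35; 0 0 0 0 0 0 0.35")

```text
time_s: 4.95
eef_pos: [0.5049, 0.0536, 0.344]
eef_rot: [-0.0, 0.999, 0.054, 0.001]
wrist_force: [-0.1, 0.5, 0.8]
opening: 0.351
grasp_force: 0.0
```

```bash
python3 - <<'E'
from h import *
c=calibration("wrist");im=camera("wrist");np.save("cw.npy",[c],allow_pickle=True)
print(onz(c,280,210,.228).round(3),get_obs()["eef_pos"],proj(c,[.506,.0515,.268]))
cv2.imwrite("pics/w1.png",im)
E
```

```text
[0.503 0.053 0.228] [0.50509065 0.0524184  0.34361805] [282.36707812 222.21445924]
```

View pics/w1.png

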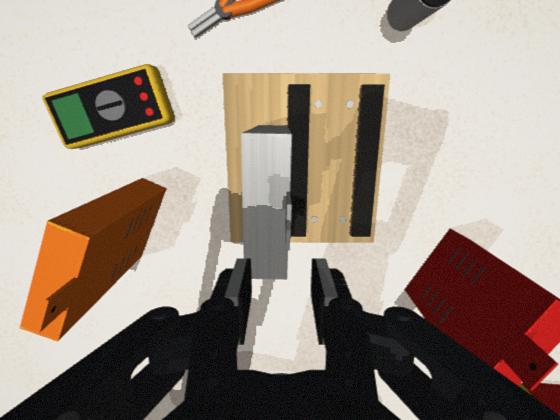

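The wrist view shows the box top at columns 243–291, rows 130–278. The ear stands edge-on near column 291, row 205, between the fingers' columns (245 and 318).

```bash
python3 - <<'E'
from h import *
c=np.load("cw.npy",allow_pickle=True)[0]
for u,v,z in((243,135,.228),(291,135,.228),(245,278,.228),(288,278,.228),(294,205,.268),(290,90,.031),(290,235,.031)):print(u,v,onz(c,u,v,z).round(4))
im=camera("wrist");cv2.imwrite("pics/w2.png",cv2.resize(im[110:300,220:340],None,fx=3,fy=3,interpolation=cv2.INTER_CUBIC))
E
```

```text
243 135 [0.5623 0.0891 0.228 ]
291 135 [0.5664 0.0509 0.228 ]
245 278 [0.4346 0.078  0.228 ]
288 278 [0.4388 0.0386 0.228 ]
294 205 [0.52   0.0446 0.268 ]
290 90 [0.6138 0.0514 0.031 ]
290 235 [0.4053 0.0269 0.031 ]
```

View pics/w2.png

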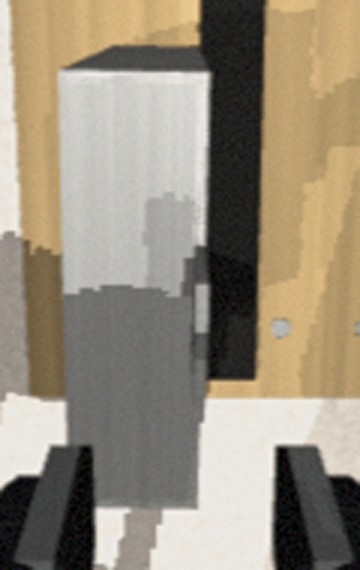

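```bash
python3 - <<'E'
from h import *
c=np.load("cw.npy",allow_pickle=True)[0]
for u,v,z in((287.5,195,.268),(287.5,213,.268),(287.5,230,.268)):print(u,v,onz(c,u,v,z).round(4))
print(get_obs()["time_s"],get_obs()["eef_pos"])
E
```

```text
287.5 195 [0.5269 0.0501 0.268 ]
287.5 213 [0.5135 0.0486 0.268 ]
287.5 230 [0.5003 0.047  0.268 ]
5.05 [0.5052493  0.05160322 0.34327031]
```

servo_tool(commands="0 0 0 0 4 35 0.35; 0 0 0 0 0 35 0.35; 0 0 0 0 0 25 0.35; 0 0 0 0 0 0 0.35")

```text
time_s: 5.55
eef_pos: [0.5044, 0.0466, 0.2454]
eef_rot: [-0.0, 0.999, 0.052, -0.002]
wrist_force: [-0.1, -0.2, 0.3]
opening: 0.351
grasp_force: 0.0
```

```bash
python3 - <<'E'
from h import *
c=calibration("wrist");im=camera("wrist");s=camera("scene");print(get_obs()["eef_pos"],proj(c,[.505,.0475,.268]))
a=cv2.resize(im[150:400,200:360],None,fx=2.4,fy=2.4,interpolation=cv2.INTER_CUBIC);b=cv2.resize(s[110:270,230:390],(400,400),interpolation=cv2.INTER_CUBIC)
cv2.imwrite("pics/w3.png",np.hstack([a[:600],cv2.copyMakeBorder(b,0,200,0,0,0)]))
E
```

```text
[0.50619461 0.04673154 0.24814678] [276.82625818 296.44143427]
```

View pics/w3.png

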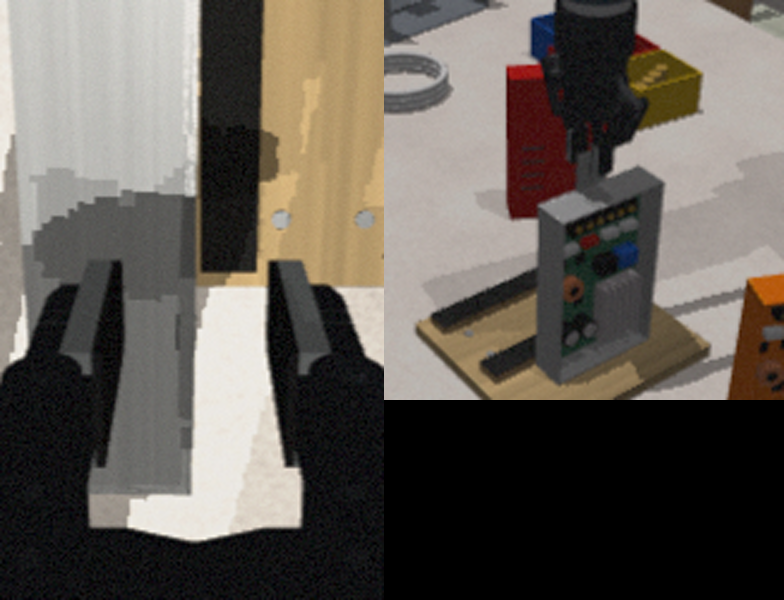

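The ear stands edge-on between the fingers, with its column about 185 between finger tips at 122 and 268. I narrow the gap and start tipping.

servo_tool(commands="0 0 0 0 0 0 0.18; 0 0 0 0 0 0 0.18; 0 0 0 0 6 0 0.18; 0.03 0 0 0 7 0 0.18; 0.03 0 0 0 7 0 0.18")

```text
time_s: 6.28
eef_pos: [0.5078, 0.0274, 0.247]
eef_rot: [-0.031, 0.998, 0.053, -0.001]
wrist_force: [0.2, -0.6, -0.1]
opening: 0.183
grasp_force: 0.1
```

servo_tool(commands="0.03 0 0 0 7 0 0.18; 0.03 0 0 0 7 0 0.18; 0.03 0 0 0 7 0 0.18; 0.03 0 0 0 7 0 0.18; 0.03 0 0 0 7 0 0.18")

```text
time_s: 6.9
eef_pos: [0.5114, -0.0074, 0.2426]
eef_rot: [-0.106, 0.993, 0.053, -0.006]
wrist_force: [-0.2, -0.6, -0.4]
opening: 0.179
grasp_force: 0.0
```

```bash
python3 - <<'E'
from h import *
im=camera("wrist");s=camera("scene");d=camera("side");print(get_obs()["eef_pos"],get_obs()["time_s"])
r=lambda x,w:cv2.resize(x,(w,400),interpolation=cv2.INTER_CUBIC)
cv2.imwrite("pics/t1.png",np.hstack([r(im[150:400,200:360],260),r(s[110:290,230:370],311)]))
E
```

```text
[ 0.51138757 -0.00761376  0.24234033] 7.05
```

View pics/t1.png

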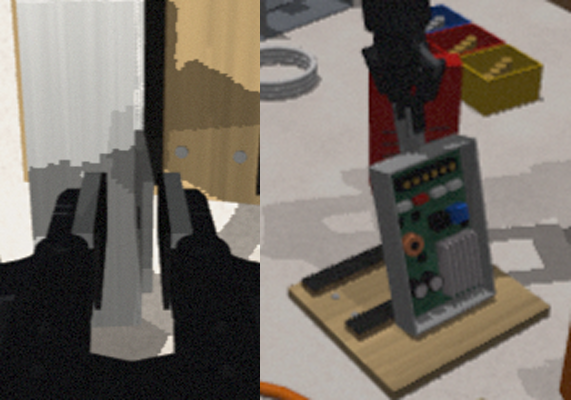

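The box leans about 11° with the ear between the fingers. I go on over the balance point, keeping the rear finger behind the ear.

servo_tool(commands="0.03 0 0 0 6.5 0 0.18; 0.03 0 0 0 6.5 0 0.18; 0.03 0 0 0 6.5 0 0.18; 0.03 0 0 0 6.5 0 0.18; 0.03 0 0 0 6.5 0 0.18")

```text
time_s: 7.68
eef_pos: [0.5147, -0.0385, 0.2337]
eef_rot: [-0.18, 0.982, 0.052, -0.01]
wrist_force: [-0.0, -0.3, 0.0]
opening: 0.181
grasp_force: 0.3
```

servo_tool(commands="0.03 0 0 0 6.5 0 0.18; 0.03 0 0 0 6.5 0 0.18; 0.03 0 0 0 6.5 0 0.18; 0.03 0 0 0 6.5 0 0.18; 0.03 0 0 0 6.5 0 0.18")

```text
time_s: 8.3
eef_pos: [0.5178, -0.0678, 0.2205]
eef_rot: [-0.253, 0.966, 0.051, -0.013]
wrist_force: [-0.0, -1.0, -1.3]
opening: 0.18
grasp_force: 0.5
```

```bash
python3 - <<'E'
from h import *
o=get_obs();print(o["eef_pos"].round(4),o["wrist_force"].round(2),o["time_s"])
p=o["eef_pos"];ey=np.array([-.1045,.9945]);print("rest y,z of tcp",(p[:2]-[.52,-.011])@ey,p[2], "x",(p[:2]-[.52,-.011])@np.array([.9945,.1045]))
cv2.imwrite("pics/s2.png",camera("scene"));cv2.imwrite("pics/d2.png",camera("side"))
E
```

```text
[ 0.5178 -0.0678  0.2205] [-0.05 -1.02 -1.32] 8.3
rest y,z of tcp -0.05626205534124653 0.220516231157932 x -0.008076552195524505
```

servo_tool(commands="0.03 0 0 0 6.4 0.4 0.18; 0.03 0 0 0 6.4 0.4 0.18; 0.03 0 0 0 6.4 0.4 0.18; 0.03 0 0 0 6.4 0.4 0.18; 0.03 0 0 0 6.4 0.4 0.18")

```text
time_s: 9.02
eef_pos: [0.5205, -0.0935, 0.2014]
eef_rot: [-0.325, 0.944, 0.05, -0.017]
wrist_force: [-0.2, 0.4, -2.4]
opening: 0.178
grasp_force: 0.6
```

servo_tool(commands="0.03 0 0 0 6.4 0.6 0.18; 0.03 0 0 0 6.4 0.6 0.18; 0.03 0 0 0 6.4 0.6 0.18; 0.03 0 0 0 6.4 0.6 0.18; 0.03 0 0 0 6.4 0.6 0.18")

```text
time_s: 9.65
eef_pos: [0.5229, -0.1153, 0.1781]
eef_rot: [-0.394, 0.917, 0.049, -0.021]
wrist_force: [-0.0, -0.5, -1.6]
opening: 0.183
grasp_force: 0.7
```

```bash
python3 - <<'E'
from h import *
o=get_obs();print(o["eef_pos"].round(4),o["wrist_force"].round(2),o["time_s"])
p=o["eef_pos"];ey=np.array([-.1045,.9945]);y=(p[:2]-[.52,-.011])@ey;print("rest y,z of tcp",y,p[2], "x",(p[:2]-[.52,-.011])@np.array([.9945,.1045]),"line angle",np.degrees(np.arctan2(.062-y,p[2]-.018)),"dist",np.hypot(.062-y,p[2]-.018))
s=camera("scene");d=camera("side");w=camera("wrist");r=lambda x:cv2.resize(x,(400,300),interpolation=cv2.INTER_CUBIC)
cv2.imwrite("pics/t2.png",np.vstack([np.hstack([r(s[150:300,220:420]),r(d[150:300,180:380])]),np.hstack([r(w[100:415,70:490]),r(s)])]))
E
```

```text
[ 0.5229 -0.1153  0.1781] [-0.   -0.53 -1.62] 9.65
rest y,z of tcp -0.10403987059035555 0.17811452416203472 x -0.008020688261711671 line angle 46.04079541737153 dist 0.230664040269169
```

View pics/t2.png

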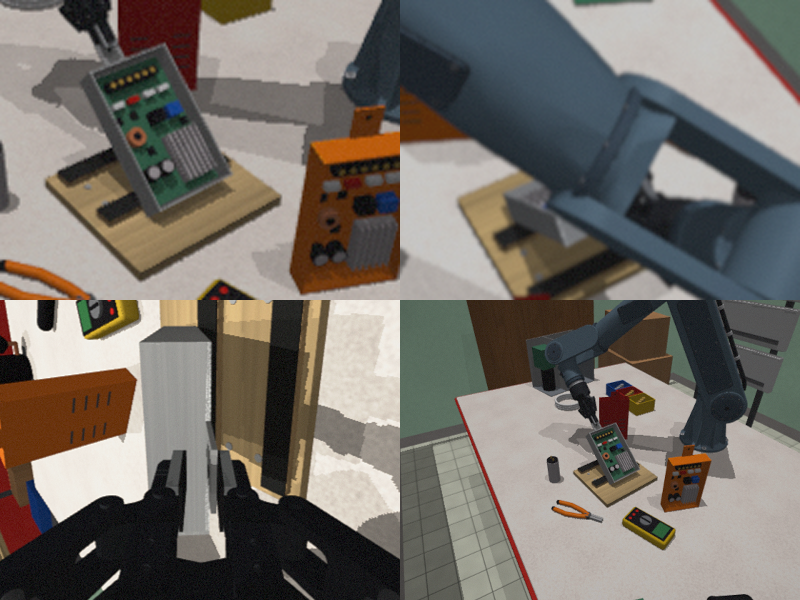

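The box leans about 46°. The ear is held between the fingers on the rear one, and the foot is behind the stop batten. I widen the gap while going on to about 60°.

servo_tool(commands="0.03 0 0 0 4.8 0 0.215; 0.03 0 0 0 4.8 0 0.25; 0.03 0 0 0 4.8 0 0.285; 0.03 0 0 0 4.8 0 0.32; 0.03 0 0 0 4.8 0 0.35")

```text
time_s: 10.42
eef_pos: [0.5245, -0.1307, 0.1597]
eef_rot: [-0.462, 0.885, 0.047, -0.025]
wrist_force: [0.1, 0.3, -3.2]
opening: 0.35
grasp_force: 0.8
```

servo_tool(commands="0.03 0 0 0 6.2 0 0.35; 0.03 0 0 0 6.2 0 0.35; 0.03 0 0 0 6.2 0 0.35; 0 0 0 0 0 0 0.35")

```text
time_s: 10.92
eef_pos: [0.5252, -0.1407, 0.1435]
eef_rot: [-0.501, 0.864, 0.045, -0.027]
wrist_force: [0.2, 1.1, -2.3]
opening: 0.35
grasp_force: 0.8
```

```bash
cat > st.py <<'E'
from h import *
from scipy.spatial.transform import Rotation as Ro
o=get_obs();p=o["eef_pos"];q=o["eef_rot"];ey=np.array([-.1045,.9945]);y=(p[:2]-[.52,-.011])@ey
Z=Ro.from_quat([q[1],q[2],q[3],q[0]]).as_matrix()[:,2]
print("rest y,z",y.round(4),p[2].round(4),"tilt",np.degrees(np.arccos(-Z[2])).round(1),"F",o["wrist_force"].round(2),o["grasp_force"].round(2),o["time_s"],o["q"].round(2))
E
python3 st.py
```

```text
Traceback (most recent call last):
  File "st.py", line 5, in <module>
    print("rest y,z",y.round(4),p[2].round(4),"tilt",np.degrees(np.arccos(-Z[2])).round(1),"F",o["wrist_force"].round(2),o["grasp_force"].round(2),o["time_s"],o["q"].round(2))
                                                                                                                         ^^^^^^^^^^^^^^^^^^^^^^
AttributeError: 'float' object has no attribute 'round'
```

```bash
sed -i 's/o\["grasp_force"\].round(2)/round(o["grasp_force"],2)/' st.py; cat > pose.py <<'E'
from h import *
from scipy.optimize import least_squares
c=calibration("scene");ex=np.array([.9945,.1045,0]);ey=np.array([-.1045,.9945,0]);ez=np.array([0,0,1.])
O=np.array([.5215,-.0095,0])
def feats(im,roi):
    x0,y0,x1,y1=roi;h=cv2.cvtColor(im[y0:y1,x0:x1],cv2.COLOR_BGR2HSV).astype(int);H,S,V=h[...,0],h[...,1],h[...,2];r={}
    for n,m in dict(blue=(H>100)&(H<130)&(S>130)&(V>60),coil=(H>4)&(H<16)&(S>80)&(V>70),green=(H>50)&(H<90)&(S>50)&(V>30),red=((H<4)|(H>173))&(S>110)&(V>60)).items():
        k,l,s,ce=cv2.connectedComponentsWithStats(m.astype(np.uint8))
        if k>1:
            i=1+np.argmax(s[1:,4]); r[n]=(ce[i]+[x0,y0],s[i,4])
    return r
def world(b,s,th,lift=0): # box pt (x, y from back, z up) -> world; heel at rest y s
    yy=s+b[1]*np.cos(th)-b[2]*np.sin(th); zz=.018+lift+b[1]*np.sin(th)+b[2]*np.cos(th)
    return O+ex*(b[0])+ey*yy+ez*zz
S0=.0635
f0=feats(cv2.imread("pics/scene0.png"),(288,180,345,262))
B={}
for n,dep in(("blue",.024),("coil",.024)):
    o,d=ray(c,*f0[n][0]); P0=world((0,dep,0),S0,0); t=((P0-o)@ey)/(d@ey); X=o+d*t; B[n]=np.array([(X-O)@ex,dep,X[2]-.018])
def solve(im,roi,lift=0):
    f=feats(im,roi);print({k:(v[0].round(1),v[1]) for k,v in f.items()})
    r=least_squares(lambda p:np.concatenate([proj(c,world(B[n],p[0],p[1],lift))-f[n][0] for n in B]),[.07,1.])
    print("heel y %.4f lean %.1f lift %g"%(r.x[0],np.degrees(r.x[1]),lift),"res px",np.abs(r.fun).max().round(2)); return r.x
if __name__=="__main__":
    print(f0,B)
    solve(cv2.imread("pics/scene0.png"),(288,180,345,262))
    im=camera("scene");cv2.imwrite("pics/sn.png",im)
    for l in(0,.006,.012):
        s,t=solve(im,(240,165,345,262),l);e=world((0,.0015,.25),s,t,l);print("ear rest y,z",((e-O)@ey).round(4),e[2].round(4))
E
python3 pose.py; python3 st.py
```

```text
{'blue': (array([326.72222222, 211.19444444]), np.int32(72)), 'coil': (array([304.24390244, 224.02439024]), np.int32(41)), 'green': (array([311.97307692, 219.8       ]), np.int32(260)), 'red': (array([295.52      , 185.55428571]), np.int32(175))} {'blue': array([-0.04066461,  0.024     ,  0.12842231]), 'coil': array([0.03462824, 0.024     , 0.12029702])}
{'blue': (array([326.7, 211.2]), np.int32(72)), 'coil': (array([304.2, 224. ]), np.int32(41)), 'green': (array([312. , 219.8]), np.int32(260)), 'red': (array([295.5, 185.6]), np.int32(175))}
heel y 0.1098 lean 21.0 lift 0 res px 0.41
{'blue': (array([303.4, 207.7]), np.int32(58)), 'coil': (array([285.9, 221.3]), np.int32(60)), 'green': (array([289.8, 210.3]), np.int32(719)), 'red': (array([301.2, 176.1]), np.int32(685))}
heel y 0.0962 lean 60.1 lift 0 res px 1.18
ear rest y,z -0.1197 0.144
{'blue': (array([303.4, 207.7]), np.int32(58)), 'coil': (array([285.9, 221.3]), np.int32(60)), 'green': (array([289.8, 210.3]), np.int32(719)), 'red': (array([301.2, 176.1]), np.int32(685))}
heel y 0.1011 lean 63.6 lift 0.006 res px 1.16
ear rest y,z -0.1221 0.1367
{'blue': (array([303.4, 207.7]), np.int32(58)), 'coil': (array([285.9, 221.3]), np.int32(60)), 'green': (array([289.8, 210.3]), np.int32(719)), 'red': (array([301.2, 176.1]), np.int32(685))}
heel y 0.1054 lean 66.9 lift 0.012 res px 1.14
ear rest y,z -0.1239 0.1296
rest y,z -0.1294 0.1441 tilt 60.2 F [-0.54 -0.5  -2.31] 0.84 10.975 [-0.81  0.72  1.4   0.59  1.91  0.58]
```

```bash
cat > pose2.py <<'E'
from pose import *
f=feats(cv2.imread("pics/sn.png"),(240,165,345,262))
def P(l,t): return .06+(.013-l)*np.tan(t)
for l in(0,.004,.008):
    r=least_squares(lambda p:np.concatenate([proj(c,world(B[n],P(l,p[0]),p[0],l)+p[1]*ex)-f[n][0] for n in B]),[1.,0])
    t=r.x[0];e=world((0,.0015,.25),P(l,t),t,l);print(l,"lean",np.degrees(t).round(1),"heel",P(l,t).round(4),"dx",r.x[1].round(4),"res",r.fun.round(1),"ear",((e-O)@ey).round(4),e[2].round(4))
E
python3 pose2.py
python3 - <<'E'
from h import *
# ear end edge in the wrist view: rows of intensity profile between the fingers
c=calibration("wrist");im=cv2.cvtColor(camera("wrist"),cv2.COLOR_BGR2GRAY);p=get_obs()["eef_pos"]
print(proj(c,p))
print(im[250:420:6,230:330:5])
E
```

```text
0 lean 67.8 heel 0.0919 dx -0.0116 res [ 0.9  1.1 -0.9 -1.1] ear -0.139 0.1139
0.004 lean 73.6 heel 0.0907 dx -0.0177 res [ 0.8  1.3 -0.8 -1.3] ear -0.1488 0.0938
0.008 lean 103.9 heel 0.0398 dx -0.0688 res [-0.   2.2 -0.  -2.2] ear -0.2033 -0.0325
[280.33491216 272.66883666]
[[237 240 126 131 132 134 133 130 130 132 130 132 132 129 162 155  78 112
  115  91]
 [238 239 130 133 128 125 131 132 129 128 131 136 132 130 124 142 129 115
  114 118]
 [238 174  76  71  34 126 129 128 131 128 127 131 129 131 127 123 133  22
   77  77]
 [145  82  81  22  34 129 127 129 129 128 130 130 128 129 126  77  94  19
   68  68]
 [ 22  84  81   8  25 129 128 134 133 129 131 134 134 134 127  78  89  25
   67  67]
 [ 75  78  83  15  16 129 128 130 134 127 135 133 133 131 126  76  89  32
   39  69]
 [ 81  81  52  14  23 128 128 133 130 129 131 132 131 130 163  80  84  16
   19  72]
 [ 84  77  18   5  13 127 126 130 130 129 130 132 130 130 151  89  89  18
   19  71]
 [124  88  23  14  27 129 128 131 131 126 132 132 130 131 128  99  79  25
   34 117]
 [ 21  96  21  16  88 128 127 131 129 127 130 134 131 133 
[... 942 characters left out ...]
  26  30
   30  18]
 [ 19  19  21  19  18  11  13  19  20  17  25  20   1  13  20  18  10  18
   20  18]
 [ 26  26   9  22  18  14  23  20  17  13  17  16  11  19  11  17  14  18
   13  25]
 [ 21  17  17  12  21  17  12   3  25  12  13  20  22  21  17  14  15  20
   19  18]
 [ 15   6  14  18   0  25  24  14  21  19  20  16  21  12  20  12  19  13
   21  15]
 [ 16  15  18  23  14  12  15  17  16  22   6  20  24  16   6  12   3  13
   21  20]
 [ 25  18  10  16  16  19  19  11  12  17  19  22  18  16  20  23  16  14
    4  15]
 [ 16  22  15  27  18  18  16   7  15  18  17  17  22  16  15  23  17  18
   17  18]
 [ 13  20  23  13  19  20  14  22   7  24  13  28  21  28  18  24  11  24
   22  11]]
```

```bash
python3 - <<'E'
from h import *
from scipy.spatial.transform import Rotation as Ro
c=calibration("wrist");im=cv2.cvtColor(camera("wrist"),cv2.COLOR_BGR2GRAY);o=get_obs();p=o["eef_pos"];q=o["eef_rot"]
R=Ro.from_quat([q[1],q[2],q[3],q[0]]).as_matrix();T=lambda *b:p+R@(np.array(b)/1000)
for t in(-5,0,10,20,30):
    print(t,"ear end corners",[proj(c,T(x,13.5,-t)).round(1) for x in(-18,18)],"finger face",proj(c,T(0,15,-t)).round(1))
for col in range(299,316,2):print(col,im[252:322:2,col])
E
```

```text
-5 ear end corners [array([305.6, 298.1]), array([307.2, 236. ])] finger face [309.3 268.1]
0 ear end corners [array([306.3, 303.4]), array([308.1, 239.7])] finger face [310.1 272.7]
10 ear end corners [array([307.9, 315. ]), array([309.9, 248. ])] finger face [312.  282.7]
20 ear end corners [array([309.7, 328.2]), array([312. , 257.5])] finger face [314.2 294.2]
30 ear end corners [array([311.8, 343.1]), array([314.4, 268.4])] finger face [316.6 307.3]
299 [160 159 160 158 160 161 161 160 161 161 162 163 163 162 162 153 148 146
 144 131 127 128 129 129 128 133 130 130 129 126 124 121 127 124 124]
301 [108  98  95 100 102 100 106 100  79  68  75  78  80  88 104 101 102 126
 132 131 157 156 152 144 137 155 157 155 156 172 126 125 125 121 126]
303 [149 127 123  88  83  83  84  87  63  58  53  45  47  50  76  88  88  95
 100  98 102 102 105 127 131 172 180 207 216 195 121 117 121 118 118]
305 [145 142 143 143 140 122 120  77  79  78  79  81  82  79  77  82  74  83
  81  84  90  93  96  97  96  92  97  97 123 149 142 137 121 120 123]
307 [141 141 129 131 135 133 132 132  90  90  86  86  85  88  86  90  88  88
  87  89  88  94  95  91  92  89  87  90  86 130 135 133 125 117 117]
309 [132 137 130 129 133 131 122 129  92  90  82  87  87  93  91  83  90  86
  89  91  90  88  96  93  92  89  84  85  92 130 136 133 124 120 125]
311 [134 133 133 129 131 131 128 131  82  79  79  76  65  68  70  63  61  62
  60  59  58  60  60  55  67 119 170 219 219 143 121 125 127 121 118]
313 [107 116 171 106  20  32  30  32  31  30  27  28  29  19  18  11  16  10
  14   6  18  14   5  18  17  30  40  54  96  80  77  94  99 120 121]
315 [ 99  94 113 105  23  11  15  21  11  21  25  26  32  19  22  15  13  23
  14  23   1  10  17   6  16   2  23  11  19  15  13  12  21  29  49]
```

```bash
python3 - <<'E'
from h import *
im=cv2.imread("pics/sn.png");h=cv2.cvtColor(im,cv2.COLOR_BGR2HSV).astype(int)
def ch(p):
    H,S,V=p
    if V<45:return'#'
    if 8<H<25 and S>75:return'.' 
    if H>50 and H<90 and S>60:return'g'
    if (H<4 or H>173) and S>110:return'r'
    if S<60:return ' ' if V>185 else ('+' if V>130 else 'o')
    return '?'
for v in range(160,270,2):print(v,''.join(ch(h[v,u]) for u in range(240,350)))
E
```

```text
160     +o#####################o+         +rrrrrrrrr?rrrrrrrr?rrrrrrrrrrrrrrrrrrrrr?+    +++?........?+++         
162      +oo##################oo+         +rrrrrrrrrrrrrrrrr?rrrrrrrrrrrrrrrrrrrrrr?+        +++++                
164      ++o#######ooo#########o+         +rrrrrrrrrrrrrrrrrrrrrrrrrrrrrrrrrrrrrrrr?+                             
166     ++oo#######o###########oo+        +?rrrrrrrrrrrrr?rrr?rrrrrrrrrrrrrr?rrrrrro                              
168 ++  +o###########ooo#ooo####oo+       +rrrrrrrrrrr?rr?rrr?rrrrrrr?rrrrrr?rrrrrro                              
170 ++++++oo##########o+##ooo#####o+      +rrr?rrrrrrrrrrrrrrr?rrrrrrrrrrrrrrrrr?rr+                              
172 ooooooooo##############ooo#####oo++   +?rrrrrrrrrrrrrrrrrrrrrrrrrrr?rrrrrrrrrrr+                              
174 ooooooooooo##############ooo####o++++++rrrrrr??rrrrr?rrrrrrrrrrrrrrrrrrrrrrrrrr+                              
176 oooooooooooooo####oo######oooooooooooo+rrr??rrrrrrrrrrrrrrrrrrrrrrrrrrrrr?rr?r?+                        +++ + 
178 ooooooooooooooooooooo######oooooooooooorrrrrrrrrrrrrrr?oorrrr
[... 4524 characters left out ...]
..........
258                 ++?.............######??..............?ooooo...............................................oo+
260                   +o?...................................................................................oo++  
262                     ++?.............................................................................oo+   + + 
264                       ++?.......................................................................?o++         +
266                         ++?..................................................................oo++   +      +  
268                           ++?...........................................................??o++    +++         +
```

```bash
python3 - <<'E'
from pose import *
rest=lambda X:np.round([(X-O)@ex,(X-O)@ey,X[2]],4)
for z in(.018,.024,.03):print(z,"heel L",rest(onz(c,300.5,259,z)),"R",rest(onz(c,333.5,237.5,z)))
for l in(0,.005,.01):
  r=least_squares(lambda p:np.concatenate([proj(c,world((x+p[2],y,z),p[0],p[1],l))-q for x,y,z,q in((.065,0,0,(300.5,259)),(-.065,0,0,(333.5,237.5)),(-.065,.04,.21,(298,178)))]),[.08,1.1,-.01])
  s,t,dx=r.x;e=world((0,0,.25),s,t,l);print(l,s.round(4),np.degrees(t).round(1),dx.round(4),r.fun.round(1),"ear",rest(e),"edge gap mm",1000*((.06-s)*np.cos(t)+(.031-.018-l)*np.sin(t)))
E
```

```text
0.018 heel L [0.0397 0.0834 0.018 ] R [-0.0944  0.0682  0.018 ]
0.024 heel L [0.0439 0.0884 0.024 ] R [-0.0892  0.0733  0.024 ]
0.03 heel L [0.0481 0.0935 0.03  ] R [-0.0839  0.0785  0.03  ]
0 0.0763 66.5 -0.027 [-1.1 -1.7  1.3  1.8 -0.1 -0.1] ear [ 0.     -0.153   0.1176] edge gap mm 5.438642683286071
0.005 0.0808 66.9 -0.0232 [-1.1 -1.6  1.5  1.7 -0.3 -0.2] ear [-0.     -0.1492  0.1209] edge gap mm -0.8008999699670458
0.01 0.0854 67.4 -0.0194 [-1.2 -1.5  1.7  1.7 -0.5 -0.4] ear [-0.     -0.1454  0.1242] edge gap mm -6.999657304921116
```

```bash
cat > fit.py <<'E'
from pose import *
rest=lambda X:np.round([(X-O)@ex,(X-O)@ey,X[2]],4)
def W(b,s,t,x,psi,l):
    e1=ex*np.cos(psi)+ey*np.sin(psi);e2=-ex*np.sin(psi)+ey*np.cos(psi);b=np.array(b)
    return O+ex*x+ey*s+ez*(.018+l)+e1*b[0]+e2*(b[1]*np.cos(t)-b[2]*np.sin(t))+ez*(b[1]*np.sin(t)+b[2]*np.cos(t))
def fit(M,ls=(0,.005,.01)):
  for l in ls:
    r=least_squares(lambda p:np.concatenate([proj(c,W(b,*p,l))-q for b,q in M]),[.08,1.1,-.01,.05])
    s,t,x,psi=r.x;e=W((0,0,.25),*r.x,l);print("lift",l,"heel y %.4f lean %.1f x %.4f yaw %.1f"%(s,np.degrees(t),x,np.degrees(psi)),r.fun.round(1),"ear",rest(e),"edge gap mm",(1000*((.06-s)*np.cos(t)+(.013-l)*np.sin(t))).round(1))
  o=get_obs();print("tcp",rest(o["eef_pos"]))
E
python3 - <<'E'
from fit import *
fit([((.065,0,0),(300.5,259)),((-.065,0,0),(333.5,237.5)),((-.065,.04,.21),(298,178))])
E
```

```text
lift 0 heel y 0.0778 lean 64.2 x -0.0272 yaw 2.3 [-0.1 -0.9  1.   1.5 -1.  -0.9] ear [-0.0181 -0.147   0.1269] edge gap mm 4.0
lift 0.005 heel y 0.0822 lean 64.9 x -0.0234 yaw 2.0 [-0.3 -0.9  1.3  1.6 -1.1 -0.9] ear [-0.0156 -0.1442  0.1289] edge gap mm -2.1
lift 0.01 heel y 0.0865 lean 65.7 x -0.0196 yaw 1.6 [-0.4 -0.9  1.6  1.6 -1.2 -1. ] ear [-0.0131 -0.1413  0.1308] edge gap mm -8.2
tcp [-0.0096 -0.1307  0.1448]
```

servo_tool(commands="0 0 0 0 0 3 0.35; 0 0 0 0 0 4 0.35; 0 0 0 0 0 4 0.35; 0 0 0 0 0 2 0.35")

```text
time_s: 11.58
eef_pos: [0.5244, -0.1291, 0.1381]
eef_rot: [-0.5, 0.864, 0.046, -0.027]
wrist_force: [0.2, -3.0, -0.3]
opening: 0.35
grasp_force: 1.1
```

```bash
python3 st.py; cat > asc.py <<'E'
from h import *
import sys
im=camera("scene");cv2.imwrite("pics/sn.png",im);h=cv2.cvtColor(im,cv2.COLOR_BGR2HSV).astype(int)
def ch(p):
    H,S,V=p
    if V<45:return'#'
    if 8<H<25 and S>75:return'.' 
    if H>50 and H<90 and S>60:return'g'
    if (H<4 or H>173) and S>110:return'r'
    if S<60:return ' ' if V>185 else ('+' if V>130 else ('-' if V>95 else 'o'))
    return '?'
a=list(map(int,sys.argv[1:]))
for v in range(a[0],a[1],2):print(v,''.join(ch(h[v,u]) for u in range(a[2],a[3])))
E
python3 asc.py 164 264 255 342
```

```text
rest y,z -0.1179 0.1381 tilt 60.2 F [ 0.19 -3.   -0.34] 1.1 11.575 [-0.8   0.71  1.42  0.6   1.89  0.58]
164 ##############-        +rrr?rrrrrrrrrrrrrrrrrrrrrrrrrrrrrrrrrr?r?+                     
166 ##############o+       +rrrrrrrrrrrrrrrrrrrrrrrrrrrrrrrrrrrrrrrr-                      
168 #ooooo########o-       +r?rrrrrrrrrrrrrrrrrrrrrrrrr?rrrrrrrrrr?r-                      
170 ###############o+      +rrrrrrrrrrrrrrrr?rrrrrrr?rrrrrrrrrrrrrrr+                      
172 ####-+-#oooo####o-+    +rrrrrrrr?rrrrrrrrrrrrrrrrrrrr?rrrrrrrrrr+                      
174 ######o###o-o#####-+++++rrrrrrrrrrrrr??rrrrrrrr?rrrrrrrrrrrrrrrr+           +          
176 ###########ooo#####o++++rrrrrrrrrrrrrrrrrrrrrrrrrrrrrrrrrrrrrrr?+                      
178 ############o--##oo----orrrrrrrrrrrrrrr??orrrrrrrrr?rrr#??rrrrr?+                      
180 o##oooo#######o----oo-oorrrrrr???r?ooo-ooo--rrrrrrrrrrrrr?rrrrr?+                      
182 o-ooooooo#ooooooooo--ooorrrrrr?o--ooooooooooorrrrrrrrrr?r?rrrrr?+                      
184 --------o---ooo#ooo----o??---oooooooooooooooo-?rrrrrrrr?rrrrrrr?-----++
[... 2904 characters left out ...]
##ooooooooo-gggggggggggg---oooooooo.....................
250 ................?+?....###########ooooooooo-ggggggg----ooooooo.........................
252 ................-oo################ooooooooo--g----ooooooo?............................
254 ..............o#################....?oooooooo--ooooooo.................................
256 -?.............#############..........oooooooooooo.....................................
258  ++?.............######?...............?oooooo.........................................
260    +-?...................................o??...........................................
262      ++?.............................................................................?-
```

servo_tool(commands="0 0 0 0 4.5 2.1 0.35; 0 0 0 0 4.5 2.1 0.35; 0 0 0 0 4.5 2.1 0.35; 0 0 0 0 4.5 2.1 0.35; 0 0 0 0 4.5 2.1 0.35")

```text
time_s: 12.25
eef_pos: [0.5245, -0.1313, 0.113]
eef_rot: [-0.501, 0.864, 0.046, -0.027]
wrist_force: [0.6, -1.7, -2.1]
opening: 0.351
grasp_force: 1.0
```

```bash
python3 st.py; python3 asc.py 176 266 255 342
```

```text
rest y,z -0.1202 0.113 tilt 60.2 F [ 0.58 -1.74 -2.1 ] 0.98 12.25 [-0.81  0.76  1.42  0.59  1.86  0.56]
176 ##############o-++++++++r?rrrrr?rrrrrrrrrrrr?rrrrrrrrrrrrrrrr???+                      
178 #####o##ooo#####oooooooorrr?rrrr?rrrrrrrrrrrrrrrrr?r?r?????rrrr?+                      
180 #####oo##o-o#####oooo-oorrrrrrr?r?rrrrr?rrrr?rrrrrrrrrrrrrrrrrr?+                 +    
182 ##########o--#####oooo-orrrrr?rrrrrrrr?r?rrrrrrrrrrrrrrrrrrrrrr?+                      
184 ###########o--o####o--oorrrrrrrrrrr?oo----r?rrrrrrrr??rrrrrrrrr?-----++++++++++        
186 o####oo######o-oo------orrrrrr???--ooooooo--rrrrrrrrrrrrrrrrrrr?---------------------++
188 o-o-oooo####oooooooo---or?----oooooooooooooo-rrrrrrrrrrrr?r?r?r?-----------------------
190 ---o---oo--oooo#ooo------oooooooooooooooooooooorrrrrrrrrrrrrrrr?-----------------------
192 -------------ooo----oooooooooooooooggggoooooooo--rrrrrrrrrrrrrr------------------------
194 ---------------ooooooooooooooooggg#...gggooooooo--rrrrrrrrrrrr?------------------------
196 ----------ooooooooooooooogggg##...?...#ggggooooooo----------------------
[... 2441 characters left out ...]
#####ooooooooo--gggggggg---ooooooooooo?...................
252 ................-oo################oooooooooo-ggg---ooooooooooo........................
254 ..............o#################.....ooooooooo--ooooooooooo............................
256 -?.............############o..........ooooooooooooooooo?...............................
258  ++?.............######.................ooooooooooo?...................................
260    +-?.............#.....................?ooooo??......................................
262      ++?...................................?.........................................?-
264        ++?........................................................................-++
```

servo_tool(commands="0 0 0 0 4.5 2.1 0.35; 0 0 0 0 4.5 2.1 0.35; 0 0 0 0 4.5 2.1 0.35; 0 0 0 0 4.5 2.1 0.35; 0 0 0 0 4.5 2.1 0.35")

```text
time_s: 12.92
eef_pos: [0.5249, -0.1336, 0.0883]
eef_rot: [-0.5, 0.864, 0.046, -0.026]
wrist_force: [0.5, -1.3, -1.3]
opening: 0.347
grasp_force: 0.9
```

```bash
python3 st.py; python3 asc.py 180 268 255 346; python3 - <<'E'
from fit import *
fit([((.065,0,0),(299,261)),((-.065,.04,.21),(296,184)),((-.065,.04,0),(335,231))],(0,.006,.012))
E
```

```text
rest y,z -0.1224 0.0883 tilt 60.2 F [ 0.47 -1.33 -1.28] 0.93 12.925 [-0.81  0.8   1.41  0.58  1.83  0.54]
180 ##############ooo-oo---o?rrrrrr?r?r?rrrrrrrrrrrrrrrrrrrrrrrrrrr?+                          
182 ##oo##########oooo-o-o-or?rrrrrrrrrrrrrrrrrrrrrr?rrrrrrrrrrrrrr-+                          
184 ####oo#########oo---oooorrrrrrrrrr??rrrrrrr?rr?rr?rrrrrrrrrrrrr?-----+++++++++        +++++
186 ####ooo#ooo#####oo-o--oo?rrrrrrrrrrrrrrrrrrrrrrrrrrrrrrrrrrrrrr?---------------------------
188 #########o--o####ooo--oorrrr?rrrrrrr?o---rrrrrrrr?rrrrrrrrrrrrr?---------------------------
190 ###########o-o####oo-ooorrrrrrr?---oooooo-?rr?rrr?rrrrrrrrrrr?r?---------------------------
192 ####oo######o-ooooo---oo?r?---ooooooooooooo-?rrrrrrrrrrrrrrrrrr----------------------------
194 ------o######o----oo-----oooooooooooooooooooo?rrrrrrrrrrrrrrrrr----------------------------
196 -------oo-ooooooo---oooooooooooooooooooooooooo---------------------------------------------
198 ------ooo-----oooooooooooooooooooo?..gggoooooooo-------------------------------------------
200 ----------oooooooooooooooooggg
[... 2952 characters left out ...]
+?....................................oo.......................................o-+   
264        ++?........................................................................o++      
266          ++?..................................................................o-++         
lift 0 heel y 0.0803 lean 74.4 x -0.0193 yaw -0.9 [-1.1 -1.9 -1.5  0.2  2.5  1.6] ear [-0.0229 -0.1604  0.0851] edge gap mm 7.1
lift 0.006 heel y 0.0857 lean 75.1 x -0.0146 yaw -1.1 [-1.3 -1.8 -1.5  0.3  2.7  1.5] ear [-0.0195 -0.1558  0.0882] edge gap mm 0.2
lift 0.012 heel y 0.0911 lean 75.8 x -0.0099 yaw -1.4 [-1.5 -1.8 -1.5  0.3  2.9  1.4] ear [-0.016  -0.1512  0.0912] edge gap mm -6.7
tcp [-0.0099 -0.1236  0.0877]
```

servo_tool(commands="0 0 0 0 4.5 2.1 0.35; 0 0 0 0 4.5 2.1 0.35; 0 0 0 0 4.5 2.1 0.35; 0 0 0 0 4.5 2.1 0.35; 0 0 0 0 4.5 2.1 0.35")

```text
time_s: 13.6
eef_pos: [0.5251, -0.1357, 0.0636]
eef_rot: [-0.5, 0.864, 0.046, -0.026]
wrist_force: [0.1, -2.3, -1.3]
opening: 0.348
grasp_force: 1.1
```

```bash
python3 st.py; python3 asc.py 184 268 255 346
```

```text
rest y,z -0.1245 0.0636 tilt 60.1 F [ 0.12 -2.33 -1.33] 1.13 13.6 [-0.81  0.84  1.39  0.58  1.81  0.52]
184 ##############oo----o--orrrrrrrrrrrr?rrrrrrrrrrrrrrrr?rrrrrrrrr?-----+++++++++++ +---------
186 ##############o--------orrrrrrrrrrrrrrrrrrrr?rrrr?rrrrrrrrrrrrr?---------------------------
188 #ooo##########o-oo-o---orrrrrrrrrrrrrrrrrrrrrrrrrrrrrrrrrrrrrrr?---------------------------
190 ##############oo------oorrrrrrrrrrrrrrrrrrrr?rrrrrrrrrrrrrrrrr??---------------------------
192 ####o-##ooo####ooo-o---o?rrrr?rrrrrr?oorrrrrrrrrrrrrrrrrrr?rrrr----------------------------
194 #########o-o###oooo-----orrrrrr?o--oooo--rrrrrrrrrrrrrrr?rrrrr?----------------------------
196 ##########o--#####o------??o--ooooooooooo--o??o?-------------------------------------------
198 #####o#####o--###oo+++++-ooooooooooooooooooo---o-------------------------------------------
200 -oo-ooo#####oo-+++--oooooooooooooooooooooooooo------------o--------------------------------
202 ---ooooooooo--oooooooooooooooooooo..oggooooooooo-++++++----------oo------------------------
204 --oooo----oooooooooooooooooooo..
[... 2330 characters left out ...]
oooooooo.........................
254 ..............?#################.....oooooooooooooooooooooooo?.............................
256 -o.............#############...........?oooooooooooooooooo.................................
258  ++?.............######?.................ooooooooooooo.....................................
260    +-?.............?.......................?oooooo?......................................-+
262      ++?.....................................o?.....................................?o-+   
264        ++?.......................................................................?-++      
266          ++?..................................................................o-++   +
```

servo_tool(commands="0 0 0 0 3.5 2 0.35; 0 0 0 0 3.5 2 0.35; 0 0 0 0 3.5 2 0.35; 0 0 0 0 3.5 2 0.35")

```text
time_s: 14.15
eef_pos: [0.5251, -0.1357, 0.0475]
eef_rot: [-0.5, 0.864, 0.046, -0.026]
wrist_force: [0.2, -2.9, -1.0]
opening: 0.352
grasp_force: 1.3
```

```bash
python3 st.py; python3 asc.py 188 210 255 346; python3 - <<'E'
from pose import *
for s in(.09,.105):
  for t in(75,80,85,90):
    t=np.radians(t);l=.013-(s-.06)/np.tan(t);print(s,np.degrees(t),proj(c,world((-.065-.012,.04,.21),s,t,l)).round(1),"heelL",proj(c,world((.065-.012,0,0),s,t,l)).round(1),"frontR",proj(c,world((-.077,.04,0),s,t,l)).round(1))
E
```

```text
rest y,z -0.1245 0.0475 tilt 60.1 F [ 0.23 -2.85 -0.96] 1.29 14.15 [-0.81  0.87  1.39  0.57  1.79  0.51]
188 ##############oo-------orrrrrrrrrrrrrrrr?rrrrrrrrrrrrrrrrrrrrrr?---------------------------
190 #############oo-----oo-orrrrrrrrrrrrrrrrrrrrrrrr?rrrrrrrrrrrrrr?---------------------------
192 ##ooo#########o----o---o?rrrrrrrrrrrrrrrrrrrrrrrrrrrrrrrrrrr?rr?---------------------------
194 ##############oo--------orrrrrrrrrrrrrrrrrrrrrrrrrrrrrr?rrrrrr?----------------------------
196 ####ooo#oo####ooo--------?rrrrrrr??-----??????o?-------------------------------------------
198 #########o-o####o-+++++++++++++-oooooooo--------o------------------------------------------
200 ##########ooo####o-+++++++-ooooooooooooooo-------------------------------------------------
202 ###########o--o##oo-+-ooooooooooooooooooooooo-+++++++++------------------------------------
204 ooooooo#####o--o-ooooooooooooooooooogoooooooooo-+++++++++++++++++++++++++----o-------------
206 oooooooooooo-ooooooooooooooooo?.?...?gggoooooooooo-++++++++++++++++++++--------o-----------
208 --------oooooooooooooooooo.......#####ggggoooooooooo-++++++++++++++++++o--o-------------oo-
0.09 75.0 [293.4 185.5] heelL [298.2 261. ] frontR [337.8 233.7]
0.09 80.0 [291.9 188.5] heelL [298.2 260.2] frontR [337.  232.1]
0.09 85.0 [290.7 191.8] heelL [298.2 259.5] frontR [336.3 230.6]
0.09 90.0 [289.8 195.4] heelL [298.3 258.8] frontR [335.5 229.1]
0.105 75.0 [296.5 188.8] heelL [301.6 265.2] frontR [341.4 237.6]
0.105 80.0 [294.9 191.4] heelL [301.7 264.1] frontR [340.7 235.6]
0.105 85.0 [293.6 194.3] heelL [301.7 263. ] frontR [339.9 233.7]
0.105 90.0 [292.7 197.5] heelL [301.7 261.9] frontR [339.2 231.9]
```

servo_tool(commands="0 0 0 0 1.7 -0.3 0.35; 0 0 0 0 1.7 -0.3 0.35; 0 0 0 0 1.7 -0.3 0.35; 0 0 0 0 1.7 -0.3 0.35; 0 0 0 0 1.7 -0.3 0.35")

```text
time_s: 14.82
eef_pos: [0.5256, -0.1412, 0.0411]
eef_rot: [-0.501, 0.864, 0.046, -0.027]
wrist_force: [0.5, 0.6, -1.7]
opening: 0.35
grasp_force: 0.7
```

```bash
python3 st.py; python3 asc.py 194 208 265 310
```

```text
rest y,z -0.13 0.0411 tilt 60.2 F [ 0.48  0.56 -1.72] 0.7 14.825 [-0.81  0.88  1.37  0.57  1.79  0.5 ]
194 ###o----o---ooorrrrrrrrrrrrrrr?rrrrrrrrrrrrrr
196 ####o-----++---?rrrrrrrrrrrrr?r???????--?----
198 o###o-+++++++++++++++++---oo---o-o--oo-------
200 -#####o+++++++++++++-ooooooooo-+--------o----
202 o-o####o+++++++-ooooooooooooooooo-+++++++++++
204 #o-oooo--+-oooooooooooooooooooooooo-+++++++++
206 ##o----oooooooooooooooo?.oggoooooooooo-++++++
```

servo_tool(commands="0 0 0 0 1.5 -1 0.35; 0 0 0 0 1.5 -1 0.35; 0 0 0 0 1.5 -1 0.35; 0 0 0 0 1.5 -1 0.35; 0 0 0 0 0 0 0.35")

```text
time_s: 15.5
eef_pos: [0.5264, -0.1477, 0.038]
eef_rot: [-0.501, 0.864, 0.046, -0.026]
wrist_force: [-0.5, -0.0, -0.1]
opening: 0.353
grasp_force: 0.0
```

```bash
python3 st.py; python3 asc.py 194 208 265 310
```

```text
rest y,z -0.1366 0.038 tilt 60.2 F [-0.54 -0.01 -0.07] 0.0 15.5 [-0.82  0.9   1.36  0.56  1.8   0.5 ]
194 ##o----o----o-orrrrr?rrrrr?rrrrrrrrrrrrrrrrrr
196 ##o-++++++++++-?rrrrrrrrr?rrr?rr?????--------
198 ###o-++++++++++++++++++++-----o-----ooo------
200 #####o+++++++++++++++-ooooooo-++++++---------
202 -o####o+++++++++-ooooooooooooooo-++++++++++++
204 o-ooo--++++-ooooooooooooooooooooooo-+++++++++
206 #o----oooooooooooooooooooooooooooooooo-++++++
```

servo_tool(commands="0 0 0 0 2.5 -4.3 0.35; 0 0 0 0 5 -8.7 0.35; 0 0 0 0 6 -10.4 0.35; 0 0 0 0 6 -10.4 0.35; 0 0 0 0 6 -10.4 0.35")

```text
time_s: 16.18
eef_pos: [0.5318, -0.1994, 0.0378]
eef_rot: [-0.5, 0.864, 0.046, -0.026]
wrist_force: [-0.2, 0.2, 1.1]
opening: 0.349
grasp_force: 0.0
```

servo_tool(commands="0 0 0 0 6 -10.4 0.35; 0 0 0 0 6 -10.4 0.35; 0 0 0 0 -6 -18 0.35; 0 0 0 0 -10 -20 0.35; 0 0 0 0 -17 -20 0.35")

```text
time_s: 16.8
eef_pos: [0.538, -0.2568, 0.097]
eef_rot: [-0.5, 0.864, 0.046, -0.026]
wrist_force: [0.1, -0.5, 0.0]
opening: 0.348
grasp_force: 0.0
```

servo_tool(commands="0 0 0 0 -26 -20 0.35; 0 0 0 0 -30 -20 0.35; 0 0 0 0 -30 -18 0.35; 0 0 0 0 0 0 0.35; 0 0 0 0 0 0 0.35")

```text
time_s: 17.42
eef_pos: [0.5386, -0.2634, 0.1994]
eef_rot: [-0.5, 0.864, 0.046, -0.026]
wrist_force: [0.1, 0.9, -0.6]
opening: 0.347
grasp_force: 0.0
```

```bash
python3 st.py; python3 asc.py 188 270 245 350
```

```text
rest y,z -0.2529 0.1994 tilt 60.1 F [ 0.11  0.89 -0.55] 0.0 17.425 [-0.91  0.81  1.1   0.57  2.12  0.62]
188 -----++++     ++++++++++++++++++++rrrrrrrrrrrrrrrrrrrrrrrrrrrrrrrrrrrrrrr?-------------------------------
190 ---------+  ++++++++++++++++++++++rrrrrrrrrrrr?rrrrrrrrrrrrrrr?rrrrrrrrrr?-------------------------------
192 -----------+++++++++++++++++++++++?rrrrrrrr?rrrrrrrrrrrrrrrrrrrrrrrrrrrrr?-------------------------------
194 +----------oo-+++++++++++++++++++++rrrrrrrrr?rrrrrrrrrrrrrrr?rrrrr?rrrrr?--------------------------------
196  ++++---oo-ooo-++++++++++++++++++++?rrrrrrrr?rrr????----------+++++++         +++++----------------------
198     ++--ooo-oo--+++++++++++++++++++++++++++++---++++++++++++++++++++++++++++++      +--------------------
200       ++----ooooo-+++++++++++++++++++++++-ooooooo-++++++++++++++++++++++++++++++++++---------------------
202     +     ++---+++++++++++++++++++++-ooooooooooooooo-++++++++++++++++++++++++++++++ooooooo---------------
204              +   ++++++++++++++-ooooooooooooooooooooooo-+++++++++++++++++++++++++oo-o-ooo-o-oooo-o-------
206  
[... 2805 characters left out ...]
oooooooooo.......................................
258            ++?.............######?..................oooooooooo?.......................................o-+
260              +-?......................................?ooo?........................................o-++  
262                ++?.............................................................................?-+  +  ++
264            +     ++?.......................................................................?o++  ++++   +
266                    ++?..................................................................o-++  ++      +  
268                      ++?...........................................................??-++ +  ++ +
```

```bash
python3 - <<'E'
from fit import *
for n,p,z in(("topR rim",(289.5,199),.071),("topL rim",(258,213),.071),("footL heel",(303,261),.031),("footR rim",(338,229.5),.071)):print(n,rest(onz(c,*p,z)))
r=least_squares(lambda p:np.concatenate([proj(c,W(b,*p,.013))-q for b,q in[((-.065,.04,.21),(289.5,199)),((.065,.04,.21),(258,213)),((.065,0,0),(303,261)),((-.065,.04,0),(338,229.5))]]),[.1,1.5,-.01,0]);print(r.x,np.degrees(r.x[[1,3]]),r.fun.round(1))
E
```

```text
topR rim [-0.0641 -0.1045  0.071 ]
topL rim [ 0.0541 -0.1008  0.071 ]
footL heel [0.0482 0.1044 0.031 ]
footR rim [-0.0815  0.0953  0.071 ]
[ 0.1003314   1.60308092 -0.01767731  0.03660367] [91.84977098  2.09723552] [ 1.1 -0.6 -1.6  0.8 -0.1 -0.5  0.6  0.1]
```

```bash
python3 -c "
from bench import *
print(hand_in())"
```

```text
the job is handed in; nothing more can be done
None
```

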